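# Switch the ball sorter to its other chute and release the large ball

## Task

The wooden ball sorter on the bench is set to its left chute. Press down the raised right end of its seesaw gate with a fingertip until the gate has rocked fully over, then press the plunger beside the lane that holds the larger ball, and keep it down until that ball has rolled by itself into the right chute. Do not touch or lift the balls, leave the smaller ball waiting in its lane with both plungers back up, and leave the other things on the bench alone.

Things in the scene. Friction and masses are not known exactly. Their poses are not given: they have to be found in the camera images.
- sorter: Fixed plywood and timber sorter frame, about 205 x 326 x 180 mm. Origin on the bench top under the middle of the seesaw gate; x points away from the robot (up the feed lanes), y left, z up; turned by up to 0.2 rad. Two parallel feed lanes slope down towards the robot and end above the gate; from the gate a sloping chute with a closed outer end runs out to each side.
- lane_left (a point): Foot of the left lane's steel stop blade on the lane floor, at sorter x = 66, y = +25 mm, 138 mm high. The blade holds one ball back on its far side (+x). The lane is 44 mm wide with 24 mm high walls; its floor runs from its lip at x = 34 mm (132 mm high) up to x = 156 mm, rising 0.18 mm per mm.
- lane_right (a point): The same point of the right lane, at y = -25 mm.
- chute_left (a point): Point on the floor of the left chute near its closed outer end, at sorter x = 0, y = +130 mm, 70 mm high. The chute runs from y = +56 mm (floor 82 mm high) to +157 mm (66 mm high) and is 57 mm wide.
- chute_right (a point): The mirror image in the right chute, at y = -130 mm; a large ball at rest there has its centre at about y = -139 mm, 88 mm high.
- gate (a joint): Tilt of the seesaw gate, a wooden trough 128 mm long (y) and 58 mm wide, on a pin along the sorter's x axis at x = y = 0, 105 mm above the bench. Radians: -0.22 = left end fully down (feeds the left chute, right end raised), +0.22 = right end fully down (feeds the right chute); hard stops at both. It has friction and stays where it is left; about 1 N pressed down on an end tab moves it.
- gate_pad_right (a point): Middle of the top of the right press tab, a flat wooden tab (about 50 x 32 x 6 mm) that sticks out from the gate towards the robot, to be pressed by a fingertip. On the gate, at x = -64 mm, y = -48 mm from the pivot and 12 mm above it when level, so its height is about 127 mm with the right end up and 106 mm with it down. Free space above and in front.
- gate_pad_left (a point): Middle of the top of the left press tab, the mirror image at y = +48 mm.
- release_left (a joint): How far the left lane's plunger is pressed down, m: 0 up (blade 13 mm above the lane floor), 0.018 fully down; the ball is free from about 0.015. A spring resists with 2.5 N at the top and 5.6 N fully down and lifts it when let go. A freed ball clears the stop in about half a second and comes to rest in the chute some 2 s later.
- release_right (a joint): The same for the plunger of the right lane.
- release_left_top (a point): Centre of the top of the left plunger's round wooden head (30 mm diameter), outside the left lane at sorter x = 66 mm, y = +78 mm, 196 mm high when up; pressed straight down. It moves only the left lane's stop.
- release_right_top (a point): The same for the right plunger, at sorter x = 66 mm, y = -78 mm; it moves only the right lane's stop.
- ball_large_center (a point): Centre of the larger loose wooden ball, 36 mm in diameter, about 15 to 31 g. It waits in one of the two lanes (either one), about 20 mm behind the stop blade.
- ball_small_center (a point): Centre of the smaller loose wooden ball, 24 mm in diameter, waiting in the other lane.
- ball_large: The larger ball; this origin lies on its surface and turns with it: use the point at its centre.
- ball_small: The smaller ball; its origin likewise lies on its surface.
- sand_block: Cork sanding block 58 x 105 x 34 mm on the folded dark cloth in front of the sorter; bystander, origin under its middle.
- star_1: Cut-out wooden star 81 x 77 x 12 mm on the cloth in front of the gate; bystander, origin under its middle.
- glue_a: White squeeze glue bottle, 48 mm across, 154 mm tall, far left of the sorter; bystander, origin under its middle.
- tin_ochre: Paint tin, 78 mm across, 77 mm tall, left of the sorter; bystander, origin under its middle.

How it is judged (in metres and radians):
On the way, in this order (a step that is already met when the one before it is completed fails the run):
1. the gate is rocked over to the right while both balls still wait in their lanes (value of joint gate above 0.16 rad and x of each of ball_large_center, ball_small_center in the frame of sorter above 0.068 m and z of ball_small_center in the frame of sorter above 0.13 m and distance of ball_small_center from where it was at the start of the episode below 0.03 m), for 0.2 s.
2. the large ball has rolled into the right chute (y of ball_large_center in the frame of sorter between -0.162 and -0.075 m and x of ball_large_center in the frame of sorter between -0.032 and 0.032 m and z of ball_large_center in the frame of sorter between 0.06 and 0.115 m), for 0.2 s.
At the end, for the whole second after the job is handed in: The large ball lies at rest (under 0.05 m/s) in the right chute, its centre 75 to 162 mm to the right of the pivot, the gate is down on the right (joint above 0.16 rad), the small ball is still behind its stop (within 30 mm of its start), and both plungers are up (within 4 mm) (all of step 2 and x of ball_small_center in the frame of sorter above 0.068 m and z of ball_small_center in the frame of sorter above 0.13 m and distance of ball_small_center from where it was at the start of the episode below 0.03 m and value of joint gate above 0.16 rad and linear speed of each of ball_large, ball_small below 0.05 m/s and value of joint each of release_left, release_right below 0.004 m); the robot touches nothing.
It fails at once if a ball is touched by the robot (contact force between any of the fingers, the arm and ball_large above 0.3 N or contact force between any of the fingers, the arm and ball_small above 0.3 N).
It fails at once if a ball is lifted (z of any of ball_large_center, ball_small_center in the frame of sorter above 0.19 m).
It fails at once if the small ball leaves its lane (x of ball_small_center in the frame of sorter below 0.06 m).
It fails at once if a bystander is moved by more than 30 mm (distance of any of sand_block, star_1, glue_a, tin_ochre from where it was at the start of the episode above 0.03 m).
It also fails if it takes over 42 s, if anything falls off the work surface, if the arm or the gripper's body presses on something with over 40 N, if the wrist force passes 120 N, or if a joint passes its speed limit or range.

## Robot

A 6-joint arm with a two-finger parallel gripper is mounted at the origin on a cart in front of the work surface, level with it; the furniture and walls round the work are solid. World frame = base frame: x ahead of the robot, y to its left, z up, the work surface at z = 0. Lengths are in m, angles in degrees, forces in N, time in s.
With the tool pointing down it reaches from about 0.4 to 0.825 m from the base axis. Payload 7 kg.
Tool frame: the origin (TCP) lies on the centre line of the jaws, within the pads' length; the fingertips stand 17 mm ahead of it and the grasp point (between the pads) lies 2 mm behind it; z points along the fingers, y is the direction in which the jaws open and shut (so a half turn about z gives the same grasp; the last joint's range is limited). The gripper opens to 88 mm and grips with 3 to 60 N. Pads are 19 mm wide; open, the fingers measure 130 mm over their backs; the gripper's body (78 mm by 193 mm) begins 47 mm behind the grasp point.
Start: joints at [-53.967, 20.546, 0.682, 0, -70.136, -16.507], TCP at [0.226, -0.636, 0.244] pointing down, gripper open.
Joint ranges: [-176.03, 176.03], [-82.01, 121.73], [-58.28, 71.71], [-173.87, 95.51], [-174.79, -0.11], [-173.66, 173.66]. Speed limits (degrees/s): [136.94, 136.94, 172.46, 180, 180, 180].

## Interface

Orientations are given as [roll, pitch, yaw] about the fixed x, y, z axes, in that order (R = Rz(yaw) Ry(pitch) Rx(roll)).
In Python, from plant import telemetry, vision, close_job, recognise, silhouettes, place_of gives the robot as it stands.
- The arm moves only by the shell command python3 -m handwheel 'ROWS'. ROWS is JSON, a list that holds one entry, the list of rows, each a list of 5 numbers: the shift along the tool's x, y, z in m, then the turn about the tool's z in rad, then the closure, from 0 (fully open) to 1 (shut). In form: [[[tx, ty, tz, yaw, gripper], ...]]. A call has 1 to 20 rows; each row shifts and turns the commanded pose from where the row before left it, along the tool's axes as they then stand; what a row does not reach is not made up. A row lasts 1/12 s, in which the tool goes at most 41.7 mm and 7.16 degrees, less where a joint would pass 70% of its speed; a pose out of reach is approached as far as the arm can. A call with a gripper value outside its range is refused whole. The fingers move at their own pace and stop on an object; the grip force is fixed at half the most. Time passes only in rows, so rows that do not move let the fingers close. It gives the time, the measured TCP pose, the force and the opening at its end, in the units of the state.
- telemetry.get_obs(): the state, without advancing time (a new reading comes with each control period).
- vision.snapshot(name): name is "scene" or "top"; returns a dict with "color" (420x560x3 uint8, red, green, blue), "mtx" (3x3 intrinsics, pixels), "cam_to_world" (4x4, takes a point from camera to world coordinates). Camera axes: x right, y down, z forward; pixel columns grow to the right and rows downward; lengths in m; the calibration is good to about 2 mm. A picture is of the moment at which its call begins. There is no depth.
- close_job(): hands the job in, once; it reports no verdict.
Trained networks look in a picture, given as the dict that the camera call returned (one of the last four; its "shot" number tells which), for a name from the list of things; names that differ only in an ending like _2 or _b are one class to them, and where a whole thing is asked for, a point or a joint stands for the part that bears it (a point fixed in the world has none). Each returns a list of dicts, best first, with "conf" (0 to 1); they miss things now and then, are a little off and sometimes report something else, mostly with a low value. They report only what shows in the picture. A call takes as long as a camera call.
- recognise(name, picture): "xy" ([column, row] in pixels, amid what is visible of it).
- silhouettes(name, picture): "region" (420x560 bool, what is visible of it) and "xy" ([column, row] in pixels, amid what is visible of it).
- place_of(name, picture): "xy" ([column, row] in pixels: a listed point, or the origin of a listed thing).
The state is a dict: "clock": time; "joint_pos": joint angles; "qvel": joint speeds; "tau": joint torques, N m; "tool_pos": TCP position; "orientation": TCP orientation; "force": force on the tool from outside, world axes, zero at the start; "moment": the same for the moment, N m; "opening": finger opening in m.
Only numpy, scipy, OpenCV 4.12 (cv2) and the standard library are available. Lean on these libraries where they do the work, as an engineer would, in place of code of your own. Each camera call takes 0.05 s, during which the arm holds its last target.

## Working session

There is one attempt and no reset: what is moved stays moved. The work goes in short steps, Python scripts to look and compute and a shell command to move; the robot and the scene stay as the last step left them, time stands still between calls to the robot, and variables do not carry over. Pictures are saved under pics/ and viewed, and the job is handed in when it is done.

```bash
mkdir -p pics; cat > h.py <<'E'
import numpy as np,cv2
from plant import telemetry, vision, close_job, recognise, silhouettes, place_of
def save(p,n): cv2.imwrite('pics/'+n,cv2.cvtColor(p['color'],cv2.COLOR_RGB2BGR))
def at_z(p,xy,z):
    K=np.array(p['mtx']);T=np.array(p['cam_to_world'])
    d=T[:3,:3]@np.linalg.solve(K,[xy[0],xy[1],1]);o=T[:3,3]
    return o+d*(z-o[2])/d[2]
def proj(p,X):
    K=np.array(p['mtx']);T=np.linalg.inv(np.array(p['cam_to_world']))
    c=T[:3,:3]@np.array(X)+T[:3,3];u=K@c;return u[:2]/u[2]
E
python3 - <<'E'
from h import *
s=telemetry.get_obs();print({k:np.round(v,3) for k,v in s.items()})
Z={'release_left_top':.196,'release_right_top':.196,'gate_pad_right':.127,'gate_pad_left':.106,'lane_left':.138,'lane_right':.138,'sorter':0,'chute_left':.07,'chute_right':.07,'ball_large_center':.16,'ball_small_center':.154,'star_1':0,'sand_block':0}
for c in ('scene','top'):
    p=vision.snapshot(c);save(p,c+'0.png');print(c,np.round(p['cam_to_world'],2).tolist())
    for n,z in Z.items():
        for r in place_of(n,p)[:2]: print(n,round(r['conf'],2),np.round(r['xy'],1),np.round(at_z(p,r['xy'],z),4))
E
```

```text
{'clock': np.float64(0.0), 'joint_pos': array([-5.3967e+01,  2.0591e+01,  6.3300e-01, -2.4000e-02, -7.0137e+01,
       -1.6505e+01]), 'qvel': array([ 0.041, -0.071,  0.019,  0.062, -0.036, -0.053]), 'tau': array([-0.0000e+00, -5.8271e+01,  2.9305e+01,  6.9970e+00,  7.0000e-03,
       -0.0000e+00]), 'tool_pos': array([ 0.225, -0.636,  0.243]), 'orientation': array([ 1.79903e+02, -5.00000e-03, -1.60480e+02]), 'force': array([-0.168, -0.343, -0.902]), 'moment': array([ 0.014, -0.027,  0.034]), 'opening': np.float64(0.088)}
scene [[-0.65, -0.5, 0.58, -0.14], [-0.76, 0.43, -0.48, 0.58], [-0.0, -0.75, -0.66, 0.88], [0.0, 0.0, 0.0, 1.0]]
release_left_top 0.7 [299.7 156.8] [ 0.57   -0.1091  0.196 ]
release_left_top 0.53 [273.2 154.8] [ 0.6198 -0.0646  0.196 ]
release_right_top 0.68 [314.4 132.2] [ 0.629  -0.2175  0.196 ]
gate_pad_right 0.97 [340.3 182.9] [ 0.488  -0.1782  0.127 ]
gate_pad_left 0.65 [314.9 198.3] [ 0.5034 -0.1041  0.106 ]
lane_left 0.71 [288.  163.5] [ 0.6278 -0.1229  0.138 ]
lane_left 0.32 [282.6 155.7] [ 0.6645 -0.1361  0.138 ]
lane_right 0.76 [298.6 156.3] [ 0.6341 -0.1671
[... 1088 characters left out ...]
.675  -0.1143  0.106 ]
lane_left 0.98 [335.9 165.8] [ 0.6182 -0.1061  0.138 ]
lane_right 0.7 [362.  158.3] [ 0.6366 -0.1733  0.138 ]
lane_right 0.29 [340.2 150.3] [ 0.6585 -0.1183  0.138 ]
sorter 0.76 [349.6 193.2] [ 0.5687 -0.159   0.    ]
chute_left 0.85 [298.6 189.8] [ 0.5694 -0.0119  0.07  ]
chute_right 0.68 [395.5 185.6] [ 0.5762 -0.2727  0.07  ]
chute_right 0.61 [298.4 191.5] [ 0.5648 -0.0113  0.07  ]
ball_large_center 0.64 [338.4 150.4] [ 0.6526 -0.1109  0.16  ]
ball_small_center 0.39 [361.5 151.7] [ 0.6497 -0.1698  0.154 ]
star_1 0.88 [385.4 242.3] [ 0.4275 -0.2546  0.    ]
sand_block 0.68 [332.2 272.8] [ 0.3453 -0.1028  0.    ]
sand_block 0.59 [359.8 157.4] [ 0.6723 -0.1919  0.    ]
```

```bash
python3 - <<'E'
import cv2
for n,(x0,y0,x1,y1) in {'scene':(220,90,430,270),'top':(270,120,430,300)}.items():
    a=cv2.imread(f'pics/{n}0.png')[y0:y1,x0:x1]
    f=min(800/(x1-x0),600/(y1-y0));cv2.imwrite(f'pics/{n}0c.png',cv2.resize(a,None,fx=f,fy=f,interpolation=cv2.INTER_CUBIC)); print(n,f)
E
```

```text
scene 3.3333333333333335
top 3.3333333333333335
```

View pics/scene0c.png

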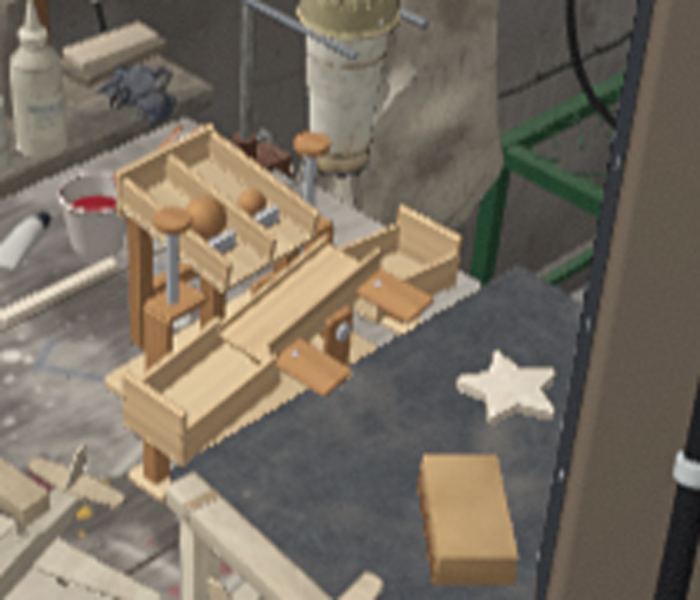

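View pics/top0c.png

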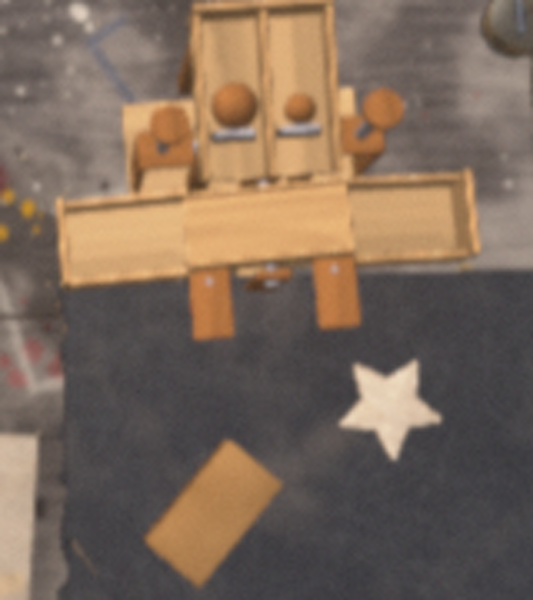

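View pics/scene0.png

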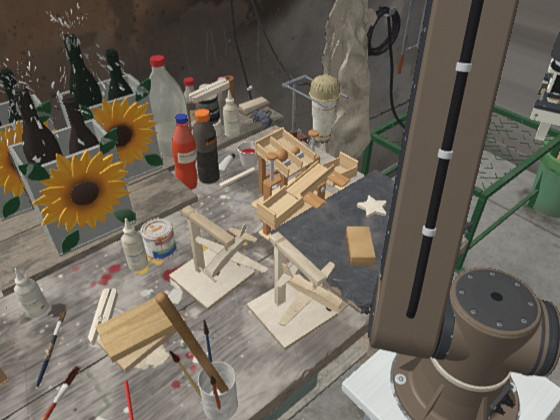

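The two views agree: the large ball is in the left lane (scene 282,155; top 340,151) and the small ball in the right lane. The left plunger head is at top (321,157). I'll fit the sorter pose jointly from both views.

```bash
cat > fit.py <<'E'
from h import *
from scipy.optimize import least_squares
def gp(y,th): # gate point rotated about x axis through z=.105; +th = right(-y) down
    c,s=np.cos(th),np.sin(th); return [-.064, y*c-.012*s*1, .105+y*s+.012*c]
L={'release_left_top':[.066,.078,.196],'release_right_top':[.066,-.078,.196],
'gate_pad_right':gp(-.048,-.22),'gate_pad_left':gp(.048,-.22),'lane_left':[.066,.025,.138],'lane_right':[.066,-.025,.138],
'sorter':[0,0,0],'chute_left':[0,.13,.07],'chute_right':[0,-.13,.07]}
def W(q,X):
    c,s=np.cos(q[2]),np.sin(q[2]);return np.array([q[0]+c*X[0]-s*X[1],q[1]+s*X[0]+c*X[1],X[2]])
if __name__=='__main__':
    print(L['gate_pad_right'],L['gate_pad_left'])
    obs=[]
    for c in('scene','top'):
        p=vision.snapshot(c)
        for n in L:
            for r in place_of(n,p)[:3]:
                if r['conf']>.5: obs.append((c,p,n,r['xy']))
    # by eye
    obs+=[('eye',p,'release_left_top',(321,157.5)),('eye',p,'release_right_top',(385,151.5))]
    f=lambda q:np.concatenate([(proj(p,W(q,L[n]))-xy) for _,p,n,xy in obs])
    for q0 in ([.57,-.15,0],):
        r=least_squares(f,q0,loss='cauchy',f_scale=1.5)
    q=r.x;print('q',np.round(q,4))
    for o,e in zip(obs,f(q).reshape(-1,2)):print(o[0],o[2],np.round(e,1))
    np.save('q.npy',q)
    for n in L:print(n,np.round(W(q,L[n]),4))
E
python3 fit.py
```

```text
[-0.064, np.float64(-0.04422432209089864), np.float64(0.127185791299849)] [-0.064, np.float64(0.0494618330448395), np.float64(0.10623574748408554)]
q [ 0.5658 -0.146   0.0731]
scene release_left_top [-0.5 -0.7]
scene release_right_top [-0.7 -1.5]
scene gate_pad_right [-0.9 -4.3]
scene gate_pad_left [-1.1  0.4]
scene lane_left [-0.4  0.8]
scene lane_right [ 1.  -3.7]
scene lane_right [16.6  0.6]
scene sorter [-0.8  1.9]
scene chute_left [-95.7   4.8]
scene chute_left [-80.8 -36.6]
scene chute_left [-0.3  2.2]
scene chute_right [181.8 -78.7]
top release_left_top [ 0.5 -1.2]
top release_right_top [22.8 -4.7]
top gate_pad_right [ 0.6 -1.2]
top gate_pad_left [-28.5  62.7]
top gate_pad_left [1.4 2.4]
top lane_left [ 3.1 -0.5]
top lane_right [-0.2  0.6]
top sorter [-4.   1.6]
top chute_left [0.6 3.8]
top chute_right [3.3 1. ]
eye release_left_top [-0.2  0.2]
eye release_right_top [-0.   0.5]
release_left_top [ 0.626  -0.0633  0.196 ]
release_right_top [ 0.6374 -0.2189  0.196 ]
gate_pad_right [ 0.5052 -0.1947  0.1272]
gate_pad_left [ 0.4984 -0.1013  0.1062]
lane_left [ 0.6298 -0.1162  0.138 ]
lane_right [ 0.6335 -0.1661  0.138 ]
sorter [ 0.5658 -0.146   0.    ]
chute_left [ 0.5563 -0.0163  0.07  ]
chute_right [ 0.5753 -0.2756  0.07  ]
```

The fit is consistent to about 3 mm. Right pad is at about (0.505,-0.195,0.127) and the left plunger top at (0.626,-0.063,0.196). I'll close the gripper, move above the right pad and turn the tool square to the sorter.

```bash
python3 -m handwheel '[[[-0.0273,0.0215,-0.001,0,1],[-0.0273,0.0215,-0.001,0,1],[-0.0273,0.0215,-0.001,0,1],[-0.0273,0.0215,-0.001,0,1],[-0.0273,0.0215,-0.001,0,1],[-0.0273,0.0215,-0.001,0,1],[-0.0273,0.0215,-0.001,0,1],[-0.0273,0.0215,-0.001,0,1],[-0.0273,0.0215,-0.001,0,1],[-0.0273,0.0215,-0.001,0,1],[-0.0273,0.0215,-0.001,0,1],[-0.0273,0.0215,-0.001,0,1],[-0.0273,0.0215,-0.001,0,1],[-0.0273,0.0215,-0.001,0,1],[-0.0273,0.0215,-0.001,0,1],[0,0,0,0.067,1],[0,0,0,0.067,1],[0,0,0,0.067,1],[0,0,0,0.067,1],[0,0,0,0,1]]]'
```

```text
clock: 4.07
tool_pos: [0.5038, -0.1952, 0.2587]
orientation: [-180.0, 0.0, -176.0]
force: [0.6, 0.1, -1.3]
opening: 0.0008
```

```bash
python3 -m handwheel '[[[0,0,0.025,0,1],[0,0,0.025,0,1],[0,0,0.025,0,1],[0,0,0.022,0,1],[0,0,0.005,0,1],[0,0,0,0,1]]]'; python3 - <<'E'
from h import *
p=vision.snapshot('scene');save(p,'s1.png')
a=p['color'][90:270,220:430];cv2.imwrite('pics/s1c.png',cv2.cvtColor(cv2.resize(a,None,fx=3.3,fy=3.3,interpolation=2),4))
E
```

```text
clock: 4.57
tool_pos: [0.5028, -0.1954, 0.1553]
orientation: [180.0, -0.2, -175.8]
force: [0.5, 0.8, 0.2]
opening: 0.0001
```

View pics/s1c.png

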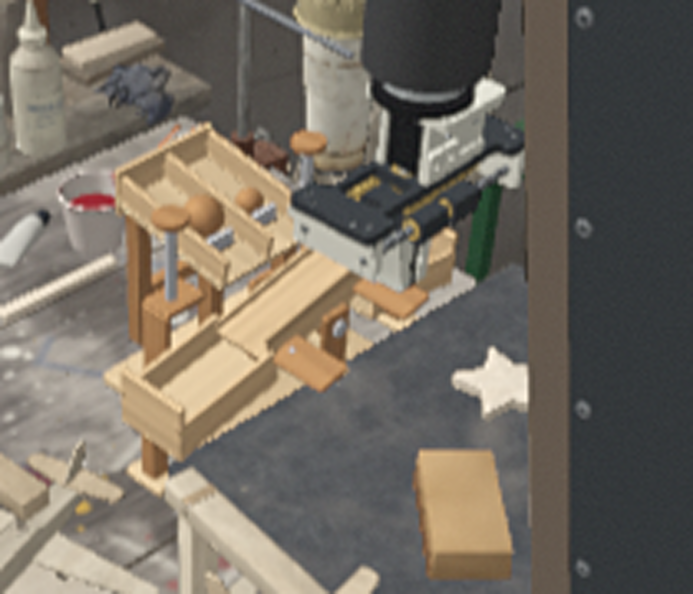

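The closed fingers sit over the right tab (crop ~390,290), with everything else clear. I'll press down now.

```bash
python3 -m handwheel '[[[0,0,0.005,0,1],[0,0,0.005,0,1],[0,0,0.005,0,1],[0,0,0.005,0,1],[0,0,0.005,0,1],[0,0,0.005,0,1],[0,0,0.003,0,1],[0,0,0,0,1],[0,0,0,0,1]]]'
```

```text
clock: 5.37
tool_pos: [0.5043, -0.1957, 0.1257]
orientation: [-179.9, 0.1, -175.8]
force: [-6.6, 1.3, 21.6]
opening: 0.0002
```

```bash
python3 -m handwheel '[[[0,0,-0.01,0,1],[0,0,-0.025,0,1],[0,0,-0.035,0,1],[0,0,-0.035,0,1],[0,0,-0.03,0,1],[-0.026,0.0255,0,0,1],[-0.026,0.0255,0,0,1],[-0.026,0.0255,0,0,1],[-0.026,0.0255,0,0,1],[-0.026,0.0255,0,0,1],[0,0,0,0,1]]]'; python3 - <<'E'
from h import *
for c,(x0,y0,x1,y1) in {'scene':(220,90,430,270),'top':(270,120,430,300)}.items():
    p=vision.snapshot(c)
    a=p['color'][y0:y1,x0:x1];cv2.imwrite(f'pics/{c}2c.png',cv2.cvtColor(cv2.resize(a,None,fx=3.3,fy=3.3,interpolation=2),4))
E
```

```text
clock: 6.28
tool_pos: [0.6273, -0.0545, 0.257]
orientation: [180.0, -0.0, -175.7]
force: [-0.3, -1.1, -0.2]
opening: 0.0001
```

View pics/scene2c.png

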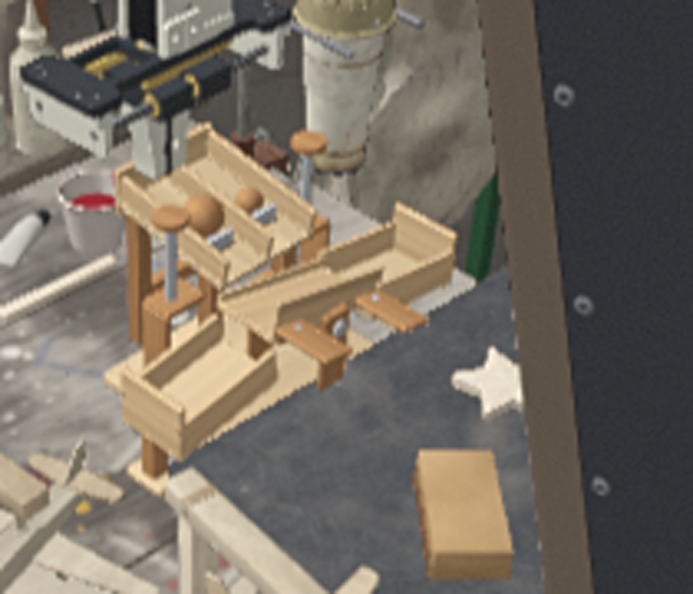

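View pics/top2c.png

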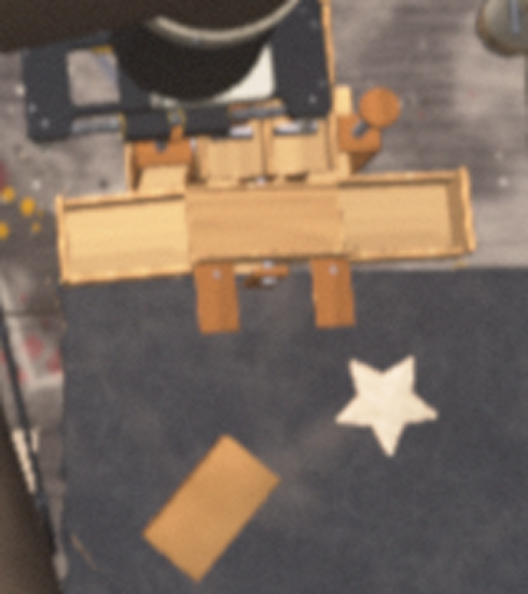

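The gate has rocked over: its left tab is up in the scene view and both balls still wait. The fingers hover over the left plunger, about 6 mm too far out in y. I'll correct that, press and hold.

```bash
python3 -m handwheel '[[[0,-0.006,0.015,0,1],[0,0,0.015,0,1],[0,0,0.01,0,1],[0,0,0.005,0,1],[0,0,0.005,0,1],[0,0,0.005,0,1],[0,0,0.005,0,1],[0,0,0.003,0,1],[0,0,0,0,1]]]'
```

```text
clock: 7.13
tool_pos: [0.6244, -0.0652, 0.1956]
orientation: [-180.0, -0.0, -175.8]
force: [-3.4, -2.4, 5.0]
opening: 0.0004
```

```bash
python3 -m handwheel '[[[0,0,0.002,0,1],[0,0,0.001,0,1],[0,0,0,0,1],[0,0,0,0,1],[0,0,0,0,1],[0,0,0,0,1],[0,0,0,0,1],[0,0,0,0,1],[0,0,0,0,1],[0,0,0,0,1],[0,0,0,0,1],[0,0,0,0,1],[0,0,0,0,1],[0,0,0,0,1],[0,0,0,0,1],[0,0,0,0,1],[0,0,0,0,1],[0,0,0,0,1],[0,0,0,0,1],[0,0,0,0,1]]]';python3 -m handwheel '[[[0,0,0,0,1],[0,0,0,0,1],[0,0,0,0,1],[0,0,0,0,1],[0,0,0,0,1],[0,0,0,0,1],[0,0,0,0,1],[0,0,0,0,1],[0,0,0,0,1],[0,0,0,0,1],[0,0,0,0,1],[0,0,0,0,1],[0,0,0,0,1],[0,0,0,0,1],[0,0,0,0,1],[0,0,0,0,1],[0,0,0,0,1],[0,0,0,0,1],[0,0,0,0,1],[0,0,0,0,1]]]'; python3 - <<'E'
from h import *
for c,(x0,y0,x1,y1) in {'scene':(220,90,430,270),'top':(270,120,430,300)}.items():
    p=vision.snapshot(c)
    for r in place_of('ball_large_center',p)[:2]: print(c,r['conf'],r['xy'],at_z(p,r['xy'],.088))
    a=p['color'][y0:y1,x0:x1];cv2.imwrite(f'pics/{c}3c.png',cv2.cvtColor(cv2.resize(a,None,fx=3.3,fy=3.3,interpolation=2),4))
E
```

```text
clock: 8.8
tool_pos: [0.6247, -0.065, 0.195]
orientation: [-180.0, 0.1, -175.8]
force: [-7.3, -1.1, 16.6]
opening: 0.0004
clock: 10.47
tool_pos: [0.6247, -0.065, 0.195]
orientation: [-180.0, 0.1, -175.8]
force: [-8.3, -0.4, 15.1]
opening: 0.0008
scene 0.68 [294.5, 152.9] [ 0.70708793 -0.22038857  0.088     ]
scene 0.57 [345.9, 164.7] [ 0.56860052 -0.29094258  0.088     ]
top 0.59 [402.3, 184.6] [ 0.57546397 -0.28619715  0.088     ]
top 0.47 [395.3, 186.6] [ 0.57042588 -0.26742667  0.088     ]
```

View pics/scene3c.png

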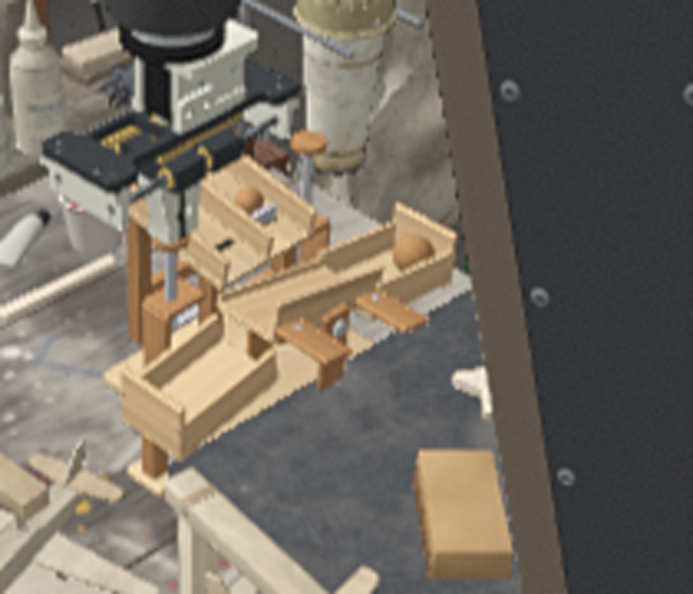

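View pics/top3c.png

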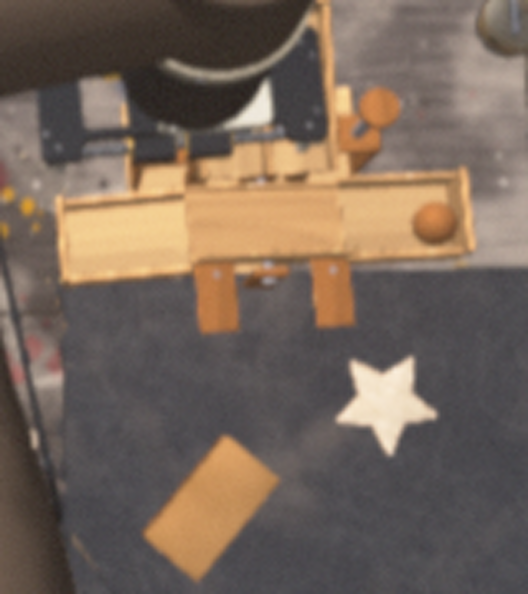

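The large ball is at the end of the right chute (scene crop 412,252; top crop 435,222), and the small ball is still behind its raised blade (scene crop 249,199). I'll release straight up and back away.

```bash
python3 -m handwheel '[[[0,0,-0.004,0,1],[0,0,-0.008,0,1],[0,0,-0.012,0,1],[0,0,-0.025,0,1],[0,0,-0.03,0,1],[0,0,-0.03,0,1],[0.025,0.02,0,0,1],[0.035,0.02,0,0,1],[0.035,0.02,0,0,1],[0.02,0.02,0,0,1],[0,0,0,0,1],[0,0,0,0,1],[0,0,0,0,1],[0,0,0,0,1]]]'; python3 - <<'E'
from h import *
print(telemetry.get_obs()['force'])
for c,(x0,y0,x1,y1) in {'scene':(220,90,430,270),'top':(270,120,430,300)}.items():
    p=vision.snapshot(c)
    for n,z in (('ball_large_center',.088),('release_left_top',.196),('ball_small_center',.154)):
      for r in place_of(n,p)[:2]: print(n,c,r['conf'],r['xy'],at_z(p,r['xy'],z))
    a=p['color'][y0:y1,x0:x1];cv2.imwrite(f'pics/{c}4c.png',cv2.cvtColor(cv2.resize(a,None,fx=3.3,fy=3.3,interpolation=2),4))
E
```

```text
clock: 11.83
tool_pos: [0.5048, 0.0068, 0.3017]
orientation: [180.0, 0.0, -175.8]
force: [0.4, 0.2, 0.2]
opening: 0.0004
[0.35755586 0.18470451 0.1979256 ]
ball_large_center scene 0.69 [348.2, 164.7] [ 0.56436502 -0.29587786  0.088     ]
release_left_top scene 0.7 [277.5, 215.6] [0.43865087 0.07743695 0.196     ]
release_left_top scene 0.57 [268.5, 156.0] [ 0.62345012 -0.05222665  0.196     ]
ball_small_center scene 0.27 [336.5, 171.5] [ 0.50456973 -0.1781567   0.154     ]
ball_large_center top 0.63 [401.4, 185.8] [ 0.57228566 -0.28365888  0.088     ]
release_left_top top 0.33 [360.8, 158.8] [ 0.62151207 -0.15985055  0.196     ]
ball_small_center top 0.57 [361.1, 152.2] [ 0.64847685 -0.16870548  0.154     ]
```

View pics/scene4c.png

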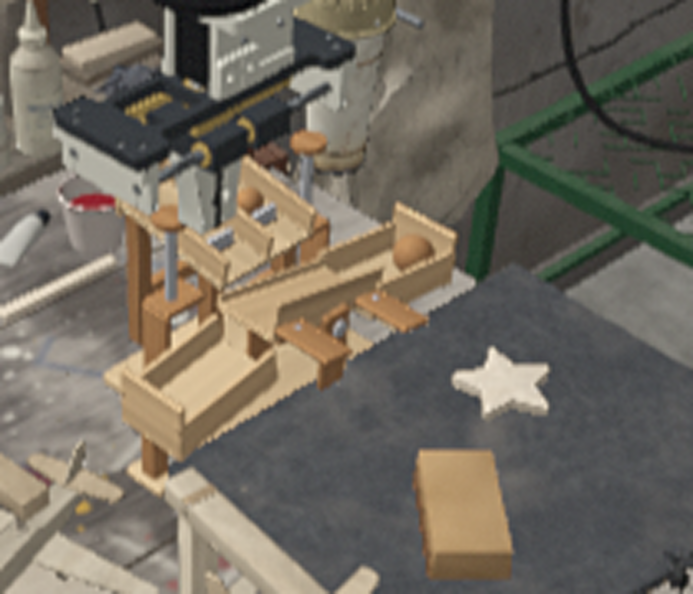

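View pics/top4c.png

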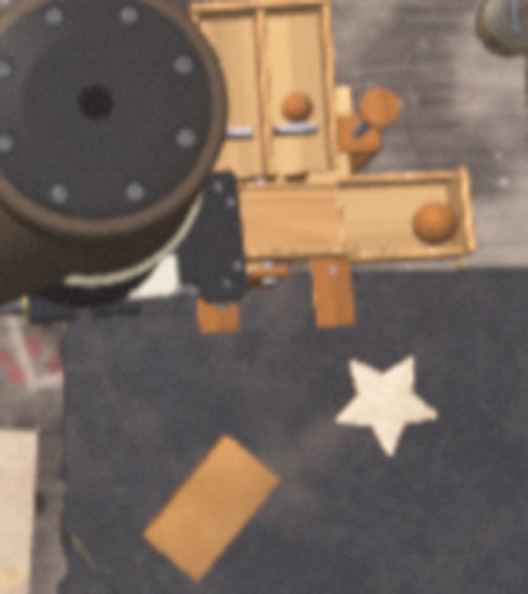

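Both blades and the left plunger (scene crop 168,215) are back up. The large ball rests in the right chute, the small one hasn't moved, the gate is down on the right and the tool is touching nothing. I'll hand in now.

```bash
python3 -c "
from plant import close_job
print(close_job())"
```

```text
the job is handed in; nothing more can be done
None
```

The larger ball is in the right chute, and I handed the job in at about 12 s of the 42 s allowed; the hand-in gave no verdict. With closed fingers I pressed the right gate tab to its stop. I then held the left plunger down for about 3.3 s, since the large ball was in the left lane, and backed the arm away.

**What the last pictures showed:**
- **Large ball:** it lies near the closed end of the right chute, about 139 mm right of the pivot in the top view, as expected for a ball at rest there.
- **Small ball:** it had not visibly moved and waits behind its raised blade.
- **Gate and plungers:** the gate is down on the right. The left plunger is back up and the right one was never touched.
- **Bystanders and robot:** the star and sanding block are where they were. I did not check the glue bottle or paint tin again, but the arm never came near them. The wrist force was near zero.

**Checks that disagreed:**
- The detector sometimes reported wrong positions for the left plunger and the balls, for example the small ball on the right gate tab in the last scene view. I settled those by looking at the pictures.
- The scene and top views placed the large ball about 15 mm apart, but both put it well inside the chute.

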